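# Finish the drying stack and hold the air damper open

## Robot

A 6-joint arm with a two-finger parallel gripper is mounted at the origin on the work surface. World frame = base frame: x ahead of the robot, y to its left, z up, the work surface at z = 0. Lengths are in m, angles in rad, forces in N, time in s.
With the tool pointing down it reaches from about 0.25 to 0.725 m from the base axis. Payload 4 kg.
Tool frame: the origin (TCP) lies between the finger pads; the fingertips stand 25 mm ahead of it and the grasp point (between the pads) lies 6 mm ahead of it (env.nose_length is the distance from the TCP to the fingertips, in m); z points along the fingers, y is the line along which they close (so a half turn about z gives the same grasp; the last joint's range is limited). The gripper opens to 85 mm and grips with 20 to 120 N. Pads are 22 mm wide; open, the fingers measure 114 mm over their backs; the gripper's body (76 mm by 85 mm) begins 54 mm behind the grasp point. The pads swing forward as they close: fully open they stand 13 mm farther back than shut.
Start: joints at [1.262, 0.241, 0.005, 1.335, 0, 1.571], TCP at [0.152, 0.476, 0.256] pointing down, gripper open.
Joint ranges: [-2.72, 2.72], [-1.05, 1.87], [-1.09, 1.28], [-1.99, 2.15], [-1.42, 1.44], [-3.14, 3.14]. Speed limits (rad/s): [2.79, 2.79, 3.14, 3.14, 3.14, 3.14].

## Interface

Orientations are given as a rotation vector (axis times angle).
In Python, from workcell import env, imaging, spotter gives the robot as it stands. The module is installed in compiled form; this text tells all that it offers.
- The arm moves only by the tool step_arm, never from a script. Its argument "series" is a list that holds one entry, the list of rows, each a list of 4 numbers: the shift along the tool's x, y, z in units of 30 mm (1.0 is 30 mm), then the turn about the tool's z in units of 5 degrees (1.0 is 5 degrees). A call has 1 to 12 rows; each row shifts and turns the commanded pose from where the row before left it, along the tool's axes as they then stand; what a row does not reach is not made up. A row lasts 1/12 s, in which the tool goes at most 41.7 mm and 7.16 degrees, less where a joint would pass 70% of its speed; a pose out of reach is approached as far as the arm can. A call is refused whole if a number of a shift passes 1 or a number of a turn 1, either way. A call with a gripper value outside its range is refused whole. "claw" is the closure, from -1 (fully open) to 1 (shut), set as the call begins (left out, the last holds). The fingers move at their own pace and stop on an object; "grip_force" is the grip in N (left out, the last holds). Time passes only in rows, so rows that do not move let the fingers close. It gives the time, the measured TCP pose, the force, the opening and the grip force at its end, in the units of the state.
- env.get_state(): the state, without advancing time (a new reading comes with each control period).
- imaging.get_image(name): name is "scene" or "top"; returns a dict with "frame" (384x512x3 uint8, red, green, blue), "intrinsics" (3x3 intrinsics, pixels), "view" (4x4, takes a point from world to camera coordinates). Camera axes: x right, y down, z forward; pixel columns grow to the right and rows downward; lengths in m; the calibration is good to about 2 mm. A picture is of the moment at which its call begins. There is no depth.
- env.close_job(): hands the job in; it is judged then, once.
Trained networks look in the newest picture that a camera, given by its name, has taken for a name from the list of things; names that differ only in an ending like _2 or _b are one class to them, and where a whole thing is asked for, a point or a joint stands for the part that bears it (a point fixed in the world has none). Each returns a list of dicts, best first, with "confidence" (0 to 1); they miss things now and then, are a little off and sometimes report something else, mostly with a low value. They report only what shows in the picture. A call takes as long as a camera call. They do not tell look-alikes from the thing itself.
- spotter.find_in(target, camera): "pixel" ([column, row] in pixels, amid what is visible of it).
The state is a dict: "t": time; "joints": joint angles; "joint_vel": joint speeds; "tau": joint torques, N m; "eef_pos": TCP position; "eef_rot": TCP orientation; "contact_force": force on the tool from outside, world axes, zero at the start; "ft_torque": the same for the moment, N m; "grip_width": finger opening in m; "gripper_force": force on a finger pad.
Only numpy, scipy, OpenCV 4.12 (cv2) and the standard library are available. Lean on these libraries where they do the work, as an engineer would, in place of code of your own. Each camera call takes 0.05 s, during which the arm holds its last target. There are 200 camera calls.

## Task

Lay the two loose wooden slats on the started drying stack as its third layer, crosswise to the slats just beneath and squarely above the bottom pair, without shifting the slats below or the other things on the worktop. Then pull the air box's spring-return damper handle out until its pointer is level with the ridge of the marker clip on the rail, and finish while holding it there: do not let go, it would spring shut.

Things in the scene. Friction and masses are not known exactly. Their poses are not given: they have to be found in the camera images.
- tray: fixed aluminium drip tray 190 x 190 mm, rim 12 mm high, inner floor 5 mm above the table; origin: centre of its underside, table height. The started stack on it: layer 1, two slats along the tray's x at tray y = +45 and -45 mm; layer 2, two slats along the tray's y at tray x = +45 and -45 mm, its top 33 mm above the table.
- slat_1: wooden slat 140 (its x) x 25 (its y) x 14 (z) mm, about 35 g; origin: centre of its underside. Layer 1 of the stack, tray y = +45 mm.
- slat_2: wooden slat 140 (its x) x 25 (its y) x 14 (z) mm, about 35 g; origin: centre of its underside. Layer 1 of the stack, tray y = -45 mm.
- slat_3: wooden slat 140 (its x) x 25 (its y) x 14 (z) mm, about 35 g; origin: centre of its underside. Layer 2 of the stack, tray x = +45 mm.
- slat_4: wooden slat 140 (its x) x 25 (its y) x 14 (z) mm, about 35 g; origin: centre of its underside. Layer 2 of the stack, tray x = -45 mm.
- slat_5: wooden slat 140 (its x) x 25 (its y) x 14 (z) mm, about 35 g; origin: centre of its underside. One of the two loose slats, lying flat on the table to the left of the stack.
- slat_6: wooden slat 140 (its x) x 25 (its y) x 14 (z) mm, about 35 g; origin: centre of its underside. The other loose slat, lying flat on the table to the left of the stack; the two are interchangeable.
- airbox: fixed white air box 140 (x) x 160 (y) x 100 (z) mm, louvres on its +y face, duct at its back; origin: centre of its underside. The damper slide comes out of its front (-x). A fixed rail, 16 mm wide, top 76 mm above the table, runs 175 mm forward from the front at air box y = -55 mm, on a post at its far end.
- damper (a joint): travel of the damper slide in m: 0 shut, grows as it is pulled out along the air box's -x, stop at 0.100. A spring pulls it shut: about 3.2 N at 0 plus 80 N per m of travel; let go, it slides back.
- damper_grip (a point): middle of the damper's upright black handle plate, 14 mm thick along the air box's x, 44 mm wide along its y, from 86 to 128 mm above the table; this point is 110 mm above it. Shut, it is 52 mm in front of the air box. It stands on the slide, a steel strip 70 mm wide, top 86 mm above the table. Can be pinched front and back from above.
- damper_pointer (a point): free tip of the damper's pointer, a 5 mm steel pin that sticks out of the handle towards the air box's -y at mid thickness of the handle, 102 mm above the table; it passes over the rail. Same air box x as damper_grip.
- marker: small fixed black marker clip on the rail, 14 mm along the rail, 24 mm across; the 3 mm thin ridge across its top (90 mm above the table) is the mark. Origin: under the ridge, 68 mm above the table; axes parallel to the air box's. 45 to 75 mm out from the shut pointer; the pointer is on the mark when both have the same x in the air box's frame.
- detergent: bystander, not part of the job: white detergent bottle, 84 mm across, 210 mm tall; origin: centre of its underside.
- jar: bystander, not part of the job: glass jar with steel cap, 64 mm across, 85 mm tall; origin: centre of its underside.
- cup: bystander, not part of the job: open ceramic cup, 72 mm across, 70 mm tall; origin: centre of its underside.
- brush: bystander, not part of the job: flat brush with wooden handle, lying flat along its own x; origin: centre of its underside.
- soap: bystander, not part of the job: bar of white soap, 80 x 52 x 28 mm; origin: centre of its underside.
- tin: bystander, not part of the job: steel tin, 70 mm across, 60 mm tall; origin: centre of its underside.
- clothespeg: bystander, not part of the job: wooden clothes peg lying flat, 75 x 12 x 13 mm; origin: centre of its underside.
Mind the look-alikes: they are no part of the job. Leave any black or purple look-alike of the slat_5 alone.

How it is judged:
By the outcome, as a careful person would: the job done as asked, in the order asked, and still so for the second after the job is handed in, while the arm keeps its last pose, push and grip.
It also fails if it takes over 61 s, if anything falls off the work surface, if the arm or the gripper's body presses on something with over 40 N, if the wrist force passes 120 N, or if a joint passes its speed limit or range.

## Working session

There is one attempt and no reset: what is moved stays moved. The work goes in short steps, Python scripts to look and compute and a tool call to move; the robot and the scene stay as the last step left them, time stands still between calls to the robot, and variables do not carry over. Pictures are saved under pics/ and viewed, at most 10 in all, crops included, and the job is handed in when it is done.

Besides the shell and the picture viewer there is one more tool, called after ">>>" as name([rows], argument=value, ...), one row to a line, values as JSON. step_arm: Moves the arm, as the interface text tells. Its arguments: {"type":"object","properties":{"series":{"type":"array","items":{"type":"array","items":{"type":"array","items":{"type":"number"}}}},"claw":{"type":"number"},"grip_force":{"type":"number"}},"required":["series"]}

```bash
mkdir -p pics
cat > h.py <<'E'
import numpy as np, cv2
from workcell import env, imaging, spotter
def grab(n):
    d=imaging.get_image(n); return np.array(d["frame"]),np.array(d["intrinsics"]),np.array(d["view"])
def ray(px,K,V):
    d=np.linalg.inv(K)@np.array([px[0],px[1],1.]); R=V[:3,:3];t=V[:3,3]
    return -R.T@t, R.T@d
def onz(px,K,V,z):
    c,d=ray(px,K,V); return c+d*(z-c[2])/d[2]
def proj(P,K,V):
    q=K@(V[:3,:3]@np.array(P)+V[:3,3]); return q[:2]/q[2]
def tri(p1,K1,V1,p2,K2,V2):
    X=cv2.triangulatePoints(K1@V1[:3],K2@V2[:3],np.array(p1,float).reshape(2,1),np.array(p2,float).reshape(2,1)); return (X[:3]/X[3]).ravel()
def save(n,im,s=1,box=None):
    if box: im=im[box[1]:box[3],box[0]:box[2]]
    cv2.imwrite(f"pics/{n}.png",cv2.resize(im[:,:,::-1],None,fx=s,fy=s,interpolation=cv2.INTER_CUBIC))
E
python3 - <<'E'
from h import *
for n in("scene","top"):
    im,K,V=grab(n); save(n+"0",im,1.5); print(n,K.tolist(),np.round(V,4).tolist()); np.savez(n+"0.npz",im=im,K=K,V=V)
    for t in ["tray","slat_5","airbox","damper_grip","damper_pointer","marker","clothespeg","brush"]:
        print(t,[(np.round(r["pixel"],1).tolist(),round(r["confidence"],2)) for r in spotter.find_in(t,n)])
print(env.get_state())
E
```

```text
scene [[374.54663711665927, 0.0, 254.95399852746485], [0.0, 374.54663711665927, 183.73425523771516], [0.0, 0.0, 1.0]] [[0.487, 0.8734, -0.0095, -0.3459], [0.6822, -0.3871, -0.6203, -0.2657], [-0.5454, 0.2956, -0.7843, 1.4434], [0.0, 0.0, 0.0, 1.0]]
tray [([247.4, 207.8], 0.85)]
slat_5 [([242.9, 193.2], 0.92), ([260.7, 200.7], 0.7), ([288.6, 151.9], 0.7), ([287.9, 118.9], 0.69), ([233.7, 208.3], 0.68), ([322.6, 189.1], 0.67), ([251.8, 213.9], 0.6), ([349.5, 151.6], 0.55), ([384.9, 147.1], 0.52), ([264.4, 135.4], 0.21)]
airbox []
damper_grip [([137.9, 220.8], 0.93)]
damper_pointer [([136.2, 221.6], 0.95)]
marker [([111.5, 216.9], 0.46)]
clothespeg [([263.5, 136.8], 0.48)]
brush [([184.1, 181.5], 0.72)]
top [[484.4532400107572, 0.0, 252.22966758361488], [0.0, 484.4532400107572, 191.58038080504204], [0.0, 0.0, 1.0]] [[0.0126, -0.9998, 0.0162, 0.0794], [-0.9871, -0.015, -0.1596, 0.539], [0.1598, -0.014, -0.987, 1.5881], [0.0, 0.0, 0.0, 1.0]]
tray [([253.8, 193.8], 0.84), ([230.9, 128.1], 0.41)]
slat_5 [([184.2, 228.2], 0.88), ([159.5, 275.2], 0.83), ([96.8, 186.3], 0.82), ([254.5, 191.8],
[... 407 characters left out ...]
]
{'t': 0.9, 'joints': array([1.26198613e+00, 2.40595506e-01, 4.99702826e-03, 1.33518057e+00,
       1.97950520e-05, 1.57079931e+00]), 'joint_vel': array([-4.02981236e-05, -4.83873443e-04,  6.38889744e-04,  1.52314863e-03,
        6.94038619e-04,  1.09201516e-03]), 'tau': array([-7.79644033e-04, -3.72194910e+01,  2.52695274e+01,  1.17495751e-03,
       -2.34454734e-05, -2.36085988e-06]), 'eef_pos': array([0.15195908, 0.47635484, 0.25630757]), 'eef_rot': array([-4.83154792e-01, -3.10420032e+00, -3.15986328e-05]), 'contact_force': array([ 0.16004579, -0.59380586, -1.20172829]), 'ft_torque': array([-0.01715505,  0.01381238,  0.0427042 ]), 'gripper_force': 0.0, 'grip_width': 0.08562798882206211}
```

View pics/top0.png

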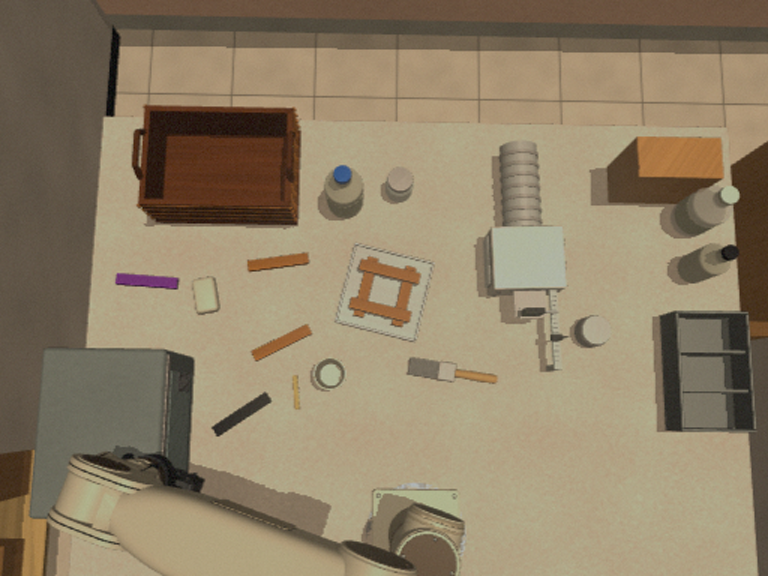

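View pics/scene0.png

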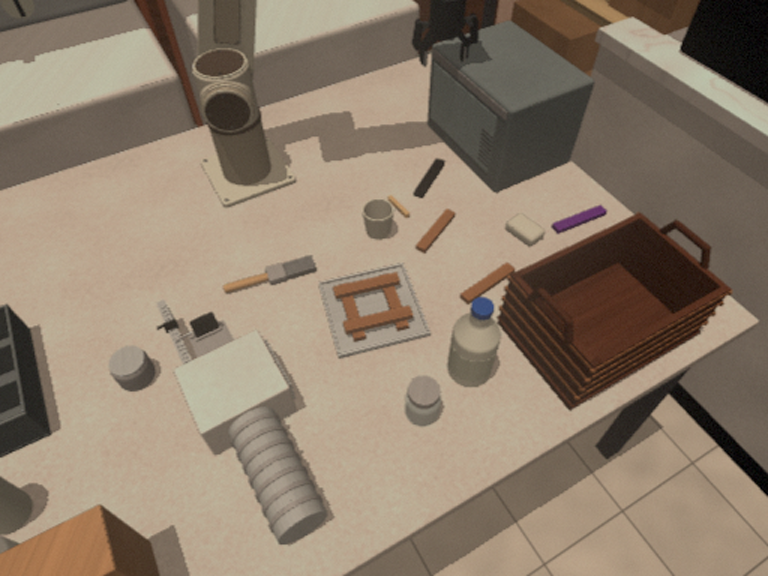

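The top view shows wooden slats at about (185,175) and (187,228). The look-alikes are purple at (98,188), black at (161,276) and the clothes peg at (197,261). I choose the two wooden ones. Layer 2 lies at (260,180) and (253,208), and the damper handle is near (355,207). Next is one close composite crop plus silhouette fits.

Run:
```python
from h import *
T=np.load("top0.npz");S=np.load("scene0.npz")
def crop(im,x,y,w,h):return cv2.resize(im[y:y+h,x:x+w],(400,300),interpolation=cv2.INTER_CUBIC)
c=np.vstack([np.hstack([crop(T["im"],140,150,100,75+25-25),crop(T["im"],215,155,80,60+15-15)]),np.hstack([crop(T["im"],325,185,80,60),crop(S["im"],95,190,80,60)])])
cv2.imwrite("pics/c1.png",c[:,:,::-1])
for d,pts in((T,[(185,175),(187,228),(260,180),(253,208)]),(S,[(324,190),(291,153),(245,190)])):
    hsv=cv2.cvtColor(d["im"],cv2.COLOR_RGB2HSV)
    print([hsv[y,x].tolist() for x,y in pts], hsv[150:260:40,230].tolist())
```

```text
[[14, 173, 149], [13, 168, 149], [13, 156, 150], [13, 161, 157]] [[21, 63, 175], [21, 45, 165], [20, 68, 177]]
[[12, 142, 138], [12, 135, 140], [11, 139, 139]] [[18, 55, 189], [11, 132, 143], [17, 42, 170]]
```

View pics/c1.png

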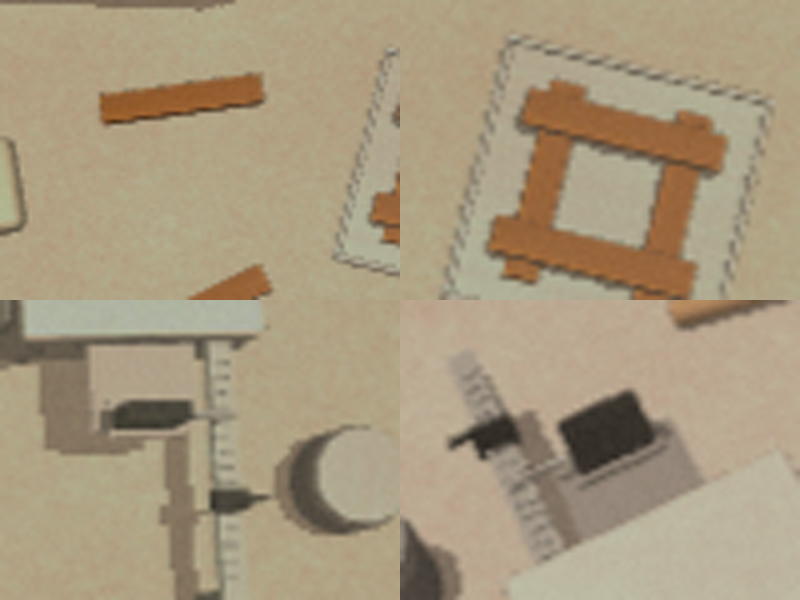

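The crop confirms plain wooden slats. The stack's layer 2 is on top, running roughly left to right in the image. The damper pointer tip is near (370,208) in the top view, with the marker at about (371,225). Now I fit poses.

```bash
cat > fit.py <<'E'
from h import *
from scipy.optimize import minimize
def rend(boxes,K,V,roi):
    x0,y0,x1,y1=roi; s=8; m=np.zeros(((y1-y0)*s,(x1-x0)*s),np.uint8)
    for b in boxes:
        p=np.array([(proj(q,K,V)-[x0,y0]+.5)*s-.5 for q in b])
        cv2.fillConvexPoly(m,cv2.convexHull(np.round(p*16).astype(np.int32)),255,shift=4)
    return cv2.resize(m,(x1-x0,y1-y0),interpolation=cv2.INTER_AREA)/255.
def box(x,y,th,L,W,z0,z1,ox=0,oy=0,r=0):
    c,s=np.cos(th),np.sin(th); cx=x+c*ox-s*oy; cy=y+s*ox+c*oy; c,s=np.cos(th+r),np.sin(th+r)
    return [(cx+c*a*L/2-s*b*W/2,cy+s*a*L/2+c*b*W/2,z) for a in(-1,1) for b in(-1,1) for z in(z0,z1)]
def fit(make,p0,obs,steps):
    # obs: (mask,K,V,roi)
    f=lambda p:sum(((rend(make(p),K,V,r)-m[r[1]:r[3],r[0]:r[2]])**2).sum() for m,K,V,r in obs)
    p0=np.array(p0,float); best=None
    for k in range(3):
        sim=np.vstack([p0]+[p0+np.eye(len(p0))[i]*steps[i]/(k+1)*(-1)**k for i in range(len(p0))])
        r=minimize(f,p0,method="Nelder-Mead",options=dict(initial_simplex=sim,xatol=1e-5,fatol=1e-3,maxiter=400)); p0=r.x
    return r.x,r.fun
def roi(boxes,K,V,pad=7):
    p=np.array([proj(q,K,V) for b in boxes for q in b]); a=np.floor(p.min(0)).astype(int)-pad; b=np.ceil(p.max(0)).astype(int)+pad
    return max(a[0],0),max(a[1],0),min(b[0],512),min(b[1],384)
def wood(im):
    h=cv2.cvtColor(im,cv2.COLOR_RGB2HSV).astype(float); return np.clip((h[:,:,1]-60)/80,0,1)*(h[:,:,0]<20)
def black(im): return np.clip((135-im.max(2).astype(float))/80,0,1)
slat=lambda p:[box(p[0],p[1],p[2],.14,.025,p[3],p[3]+.014)]
stack=lambda p:[box(p[0],p[1],p[2],.14,.025,.005+p[3],.019+p[3],0,o) for o in(.045,-.045)]+[box(p[0],p[1],p[2],.025,.14,.019+p[3],.033+p[3],o,0) for o in(.045,-.045)]
E
python3 - <<'E'
from fit import *
T=np.load("top0.npz");S=np.load("scene0.npz");D=[(d["im"],d["K"],d["V"]) for d in(T,S)]
def go(make,p0,steps,maskf,name):
    for views in (D,D[:1],D[1:]):
        if len(views)==1: mk=lambda q:make(list(q)+[0.]); a=p0[:3];st=steps[:3]
        else: mk=make;a=p0;st=steps
        obs=[(maskf(im),K,V,roi(mk(a),K,V)) for im,K,V in views]
        p,f=fit(mk,a,obs,st); print(name,len(views),np.round(p,4),"deg",round(np.degrees(p[2]),2),round(f,1))
for n,px,th in(("A",(185.5,174.8),1.45),("B",(187.5,228.5),1.05)):
    c=onz(px,*D[0][1:],.007); go(slat,[c[0],c[1],0,0][:2]+[ -th if 0 else (np.pi/2-th)*0+0,0] if 0 else [c[0],c[1],th,0.],[.01,.01,.1,.01],wood,n) if 0 else None
    # direction from top image principal axis
    m=wood(D[0][0]); x,y=map(int,px); ys,xs=np.nonzero(m[y-18:y+18,x-26:x+26]>.5); 
    v=cv2.fitLine(np.c_[xs,ys].astype(np.float32),cv2.DIST_L2,0,.01,.01).ravel()
    a=onz((px[0]+10*v[0],px[1]+10*v[1]),*D[0][1:],.014); d=a-onz(px,*D[0][1:],.014)
    go(slat,[c[0],c[1],np.arctan2(d[1],d[0]),0.],[.006,.006,.06,.01],wood,n)
c=onz((256,194.5),*D[0][1:],.02); 
a=onz((243,179),*D[0][1:],.033);b=onz((277,187),*D[0][1:],.033);d=a-b
go(stack,[c[0],c[1],np.arctan2(d[1],d[0])-np.pi/2,0.],[.006,.006,.06,.01],wood,"stack")
for i,(im,K,V) in enumerate(D): 
    h=cv2.cvtColor(im,cv2.COLOR_RGB2HSV); print([h[y,x].tolist() for x,y in (((351,172),(340,170),(370,160),(330,200)) if i==0 else ((150,255),(165,262),(140,290)))])
E
```

```text
A 2 [ 0.5996  0.3192 -1.4227  0.0027] deg -81.52 231.0
A 1 [ 0.6003  0.3194 -1.4176] deg -81.22 7.1
A 1 [ 0.5983  0.3211 -1.438 ] deg -82.39 222.0
B 2 [ 0.4154  0.3045 -1.0934  0.0036] deg -62.65 38.1
B 1 [ 0.4156  0.305  -1.0998] deg -63.01 6.7
B 1 [ 0.4124  0.3065 -1.0784] deg -61.79 28.2
stack 2 [ 0.5345  0.0732 -0.2318  0.0026] deg -13.28 123.1
stack 1 [ 0.535   0.073  -0.2331] deg -13.35 23.9
stack 1 [ 0.5326  0.0741 -0.2359] deg -13.52 91.0
[[35, 32, 177], [37, 35, 181], [36, 30, 179], [22, 59, 177]]
[[26, 38, 189], [24, 38, 187], [16, 56, 110]]
```

```bash
cat > mv.py <<'E'
from h import *
from scipy.spatial.transform import Rotation as R
import sys
def mv(x,y,z,phi):
    s=env.get_state(); M=R.from_rotvec(s["eef_rot"]).as_matrix(); p=np.array(s["eef_pos"])
    cur=np.degrees(np.arctan2(M[1,1],M[0,1])); turn=(cur-phi+90)%180-90
    d=M.T@(np.array([x,y,z])-p)
    f=np.radians(cur-turn); M2=np.c_[[-np.sin(f),np.cos(f),0],[np.cos(f),np.sin(f),0],[0,0,-1]]
    print("t",round(s["t"],2),"pos",p.round(4),"phi",round(cur,2),"F",np.round(s["contact_force"],1),"w",round(s["grip_width"],4),"gf",round(s["gripper_force"],1))
    print("units before turn",(d/.03).round(3),"after turn",(M2.T@(np.array([x,y,z])-p)/.03).round(3),"turn",round(turn/5,3),"q",np.round(s["joints"],2))
if __name__=="__main__": mv(*map(float,sys.argv[1:]))
E
python3 - <<'E'
from fit import *
from mv import mv
T=np.load("top0.npz");S=np.load("scene0.npz");D=[(d["im"],d["K"],d["V"]) for d in(T,S)]
print("basket base/rim near",onz((190,148),*D[0][1:],0),onz((197,140),*D[0][1:],.13),"nose",env.nose_length)
im,K,V=D[0]; h=cv2.cvtColor(im,cv2.COLOR_RGB2HSV)
m=((h[:,:,1]<48)&(h[:,:,2]>160)&(h[:,:,0]>26)).astype(np.uint8); n,l=cv2.connectedComponents(cv2.morphologyEx(m,cv2.MORPH_OPEN,np.ones((3,3))))
mk=(l==l[172,351]).astype(float); print("n",mk.sum(),cv2.minAreaRect(np.argwhere(mk>0)[:,::-1].astype(np.float32)))
face=lambda p:[box(p[0],p[1],p[2],.14,.16,.1,.1)]
c=onz((351,172),K,V,.1); p,f=fit(face,[c[0],c[1],0.],[(mk,K,V,roi(face(c[:2].tolist()+[0]),K,V,4))],[.01,.01,.05]); print("airbox",p.round(4),np.degrees(p[2]).round(2),round(f,1))
print("front-mid handle predicted",p[:2]-.122*np.array([np.cos(p[2]),np.sin(p[2])]))
hand=lambda q:[box(q[0],q[1],p[2],.014,.044,.086,.128)]
c=onz((355,207),K,V,.11)
for vs in(D,D[:1],D[1:]):
    q,f=fit(hand,c[:2],[(black(im),K,V,roi(hand(c),K,V,3)) for im,K,V in vs],[.01,.01]); print("handle",q.round(4),round(f,1))
mv(.4155,.3048,.10,27.2)
E
```

```text
basket base/rim near [0.69588317 0.30595376 0.        ] [0.68989889 0.26881354 0.13      ] nose 0.025
n 1888.0 ((352.6288757324219, 170.8350372314453), (40.503631591796875, 47.22396469116211), 87.39744567871094)
airbox [ 0.6027 -0.2416  0.0166] 0.95 115.0
front-mid handle predicted [ 0.48073269 -0.24357943]
handle [ 0.4799 -0.2427] 40.2
handle [ 0.4795 -0.2423] 9.7
handle [ 0.4816 -0.243 ] 29.1
t 0.9 pos [0.152  0.4764 0.2563] phi 72.31 F [ 0.2 -0.6 -1.2] w 0.0856 gf 0.0
units before turn [-10.107  -2.778   5.21 ] after turn [-9.102  5.199  5.21 ] turn 9.021 q [1.26 0.24 0.   1.34 0.   1.57]
```

>>> step_arm([
  [[0, 0, 0, 1], [0, 0, 0, 1], [0, 0, 0, 1], [0, 0, 0, 1], [0, 0, 0, 1], [0, 0, 0, 1], [0, 0, 0, 1], [0, 0, 0, 1], [0, 0, 0, 1]],
], claw=-0.1)

```text
t: 1.65
eef_pos: [0.1513, 0.4819, 0.2616]
eef_rot: [-1.632, -2.674, -0.022]
contact_force: [-2.3, 4.0, 13.3]
grip_width: 0.0475
gripper_force: 6.7
```

>>> step_arm([
  [[-0.76, 0.43, 0, 0], [-0.76, 0.43, 0, 0], [-0.76, 0.43, 0, 0], [-0.76, 0.43, 0, 0], [-0.76, 0.43, 0, 0], [-0.76, 0.43, 0, 0], [-0.76, 0.43, 0.6, 0], [-0.76, 0.43, 0.8, 0], [-0.76, 0.43, 0.8, 0], [-0.76, 0.43, 0.8, 0], [-0.76, 0.43, 0.8, 0], [-0.76, 0.43, 0.8, 0]],
])

```text
t: 2.65
eef_pos: [0.4161, 0.3035, 0.1174]
eef_rot: [1.634, 2.683, 0.001]
contact_force: [0.4, 0.6, 0.4]
grip_width: 0.047
gripper_force: 0.0
```

```bash
python3 mv.py .4155 .3048 .028 27.2
python3 - <<'E'
from h import *
im,K,V=grab("top"); save("b0",im,6,(140,180,270,275))
E
```

```text
t 2.65 pos [0.4161 0.3035 0.1174] phi 27.31 F [0.4 0.6 0.4] w 0.047 gf 0.0
units before turn [4.800e-02 2.000e-03 2.981e+00] after turn [0.049 0.004 2.981] turn 0.021 q [ 0.63  0.37 -0.19  1.01  0.    1.72]
```

View pics/b0.png

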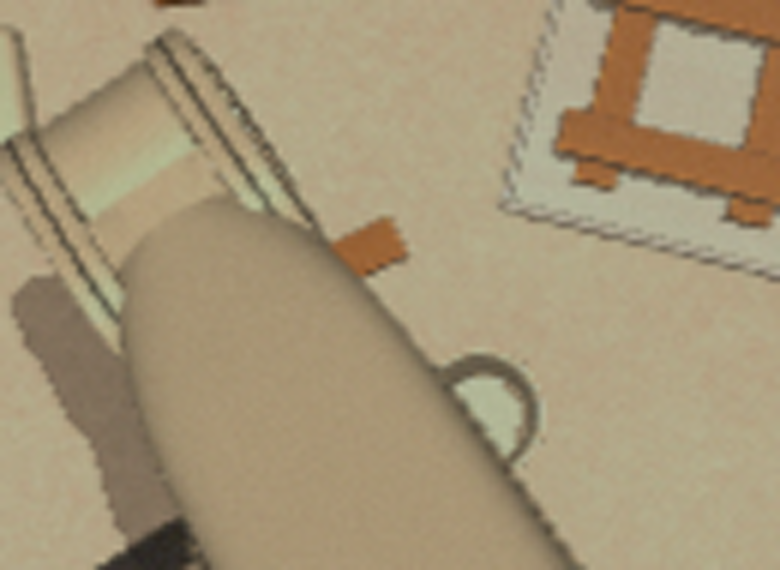

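The arm covers the slat in the top view, with only its end showing at (200,221). The arm's pose matches the measured slat, so I descend and grip.

>>> step_arm([
  [[0.05, 0, 0.5, 0], [0, 0, 0.5, 0], [0, 0, 0.5, 0], [0, 0, 0.5, 0], [0, 0, 0.4, 0], [0, 0, 0.3, 0], [0, 0, 0.2, 0], [0, 0, 0.08, 0], [0, 0, 0, 0]],
])

```text
t: 3.45
eef_pos: [0.4142, 0.3056, 0.0287]
eef_rot: [-1.634, -2.683, 0.001]
contact_force: [-0.8, 1.1, 0.3]
grip_width: 0.0468
gripper_force: 0.0
```

>>> step_arm([
  [[0, 0, 0, 0], [0, 0, 0, 0], [0, 0, 0, 0], [0, 0, 0, 0], [0, 0, 0, 0], [0, 0, 0, 0]],
], claw=1, grip_force=30)

```text
t: 3.95
eef_pos: [0.415, 0.3061, 0.0297]
eef_rot: [1.634, 2.682, 0.003]
contact_force: [0.1, -0.6, 5.4]
grip_width: 0.0239
gripper_force: 30.2
```

>>> step_arm([
  [[0, 0, -0.3, 0], [0, 0, -0.6, 0], [0, 0, -0.7, 0], [0, 0, -0.7, 0], [0, 0, -0.7, 0], [0, 0, 0, 0]],
])

```text
t: 4.45
eef_pos: [0.4163, 0.3071, 0.1233]
eef_rot: [1.633, 2.681, 0.01]
contact_force: [1.0, 1.0, -0.8]
grip_width: 0.0242
gripper_force: 29.6
```

```bash
python3 mv.py .5244 .0293 .12 76.7
python3 - <<'E'
from h import *
im,K,V=grab("scene"); save("b1",im,5,(230,70,370,180))
E
```

```text
t 4.45 pos [0.4163 0.3071 0.1233] phi 27.31 F [ 1.   1.  -0.8] w 0.0242 gf 29.6
units before turn [-9.879 -1.047  0.091] after turn [-5.635 -8.181  0.109] turn -9.879 q [ 0.64  0.37 -0.18  1.01 -0.    1.73]
```

View pics/b1.png

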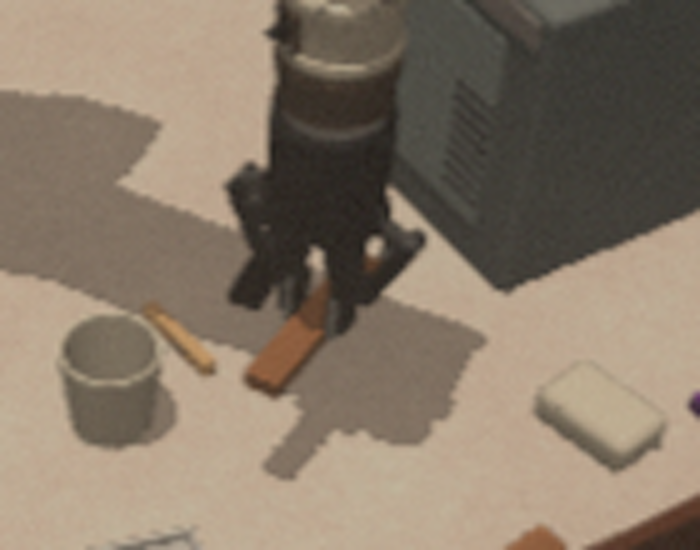

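The slat is held level, with the cup and peg clear. I turn it and carry it over the stack.

>>> step_arm([
  [[0, 0, 0, -0.99], [0, 0, 0, -0.99], [0, 0, 0, -0.99], [0, 0, 0, -0.99], [0, 0, 0, -0.99], [0, 0, 0, -0.99], [0, 0, 0, -0.99], [0, 0, 0, -0.99], [0, 0, 0, -0.99], [0, 0, 0, -0.99]],
])

```text
t: 5.33
eef_pos: [0.4133, 0.3048, 0.1175]
eef_rot: [-0.354, -3.119, 0.003]
contact_force: [-0.9, -0.5, 0.0]
grip_width: 0.0245
gripper_force: 29.6
```

>>> step_arm([
  [[-0.3, -0.4, 0, 0], [-0.5, -0.75, 0, 0], [-0.5, -0.75, 0, 0], [-0.5, -0.75, 0, 0], [-0.5, -0.75, 0, 0], [-0.5, -0.75, 0, 0], [-0.5, -0.75, 0, 0], [-0.5, -0.75, 0, 0], [-0.5, -0.75, 0, 0], [-0.5, -0.75, 0, 0], [-0.5, -0.75, 0, 0], [-0.3, -0.25, 0, 0]],
])

```text
t: 6.33
eef_pos: [0.5215, 0.0262, 0.1176]
eef_rot: [-0.366, -3.118, 0.003]
contact_force: [1.0, 0.1, -1.1]
grip_width: 0.024
gripper_force: 29.6
```

>>> step_arm([
  [[0, 0, 0, 0], [0, 0, 0, 0], [0, 0, 0, 0]],
])

```text
t: 6.58
eef_pos: [0.5212, 0.0299, 0.1181]
eef_rot: [-0.36, -3.119, -0.0]
contact_force: [0.1, -0.2, -0.5]
grip_width: 0.0241
gripper_force: 29.6
```

```bash
python3 mv.py .5231 .0296 .062 76.7
python3 - <<'E'
from h import *
im,K,V=grab("scene"); im2,_,_=grab("top")
a=cv2.resize(im[110:260,170:330],(640,600))[:, :400] if 0 else cv2.resize(im[140:260,185:305],(400,400)); b=cv2.resize(im2[140:260,195:315],(400,400)); save("b2",np.hstack([a,b]))
E
```

```text
t 6.58 pos [0.5212 0.0299 0.1181] phi 76.85 F [ 0.1 -0.2 -0.5] w 0.0241 gf 29.6
units before turn [-0.07   0.004  1.871] after turn [-0.066  0.004  1.872] turn 0.03 q [ 0.06  0.39 -0.17  1.02  0.    0.29]
```

View pics/b2.png

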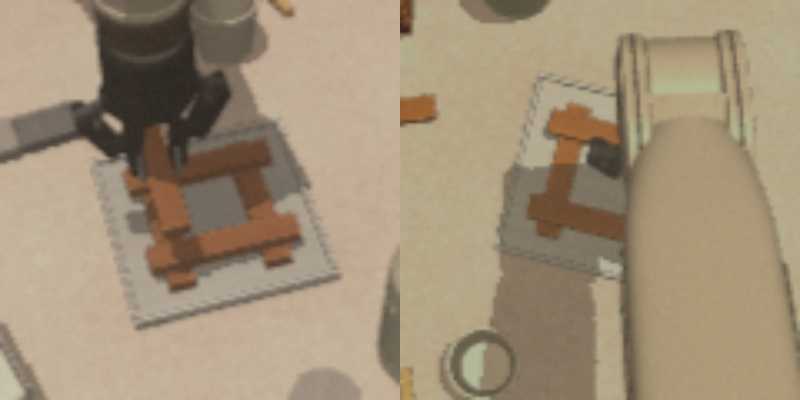

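The held slat is square above the stack's right-hand side, at scene crop (165,190). I lower it.

>>> step_arm([
  [[-0.07, 0, 0.3, 0], [0, 0, 0.4, 0], [0, 0, 0.4, 0], [0, 0, 0.3, 0], [0, 0, 0.2, 0], [0, 0, 0.15, 0], [0, 0, 0.08, 0], [0, 0, 0, 0], [0, 0, 0, 0]],
])

```text
t: 7.43
eef_pos: [0.5244, 0.0288, 0.0643]
eef_rot: [0.361, 3.12, 0.0]
contact_force: [-0.3, 0.5, -0.3]
grip_width: 0.0241
gripper_force: 29.6
```

```bash
python3 mv.py .5231 .0296 .062 76.7
```

```text
t 7.43 pos [0.5244 0.0288 0.0643] phi 76.81 F [-0.3  0.5 -0.3] w 0.0241 gf 29.6
units before turn [0.049 0.017 0.075] after turn [0.049 0.017 0.075] turn 0.022 q [ 0.05  0.45 -0.23  0.89 -0.    0.29]
```

>>> step_arm([
  [[0.03, 0.01, 0.05, 0], [0, 0, 0, 0]],
])

```text
t: 7.6
eef_pos: [0.5235, 0.0293, 0.0628]
eef_rot: [0.361, 3.12, 0.0]
contact_force: [-0.4, 0.0, -0.1]
grip_width: 0.0242
gripper_force: 29.6
```

>>> step_arm([
  [[0, 0, 0.03, 0], [0, 0, 0, 0]],
])

```text
t: 7.77
eef_pos: [0.5236, 0.0292, 0.0628]
eef_rot: [0.361, 3.12, 0.0]
contact_force: [-1.3, 0.2, 6.6]
grip_width: 0.0244
gripper_force: 30.3
```

Contact made. I release to about 47 mm and rise.

>>> step_arm([
  [[0, 0, -0.02, 0], [0, 0, 0, 0], [0, 0, 0, 0], [0, 0, 0, 0]],
], claw=-0.1)

```text
t: 8.1
eef_pos: [0.5234, 0.0292, 0.0622]
eef_rot: [0.361, 3.121, -0.0]
contact_force: [-0.6, -0.2, 0.0]
grip_width: 0.0468
gripper_force: 0.0
```

>>> step_arm([
  [[0, 0, -0.3, 0], [0, 0, -0.6, 0], [0, 0, -0.8, 0], [0, 0, -0.8, 0], [0, 0, -0.5, 0]],
])

```text
t: 8.52
eef_pos: [0.5243, 0.0293, 0.1552]
eef_rot: [0.361, 3.118, 0.001]
contact_force: [0.4, 0.2, -0.9]
grip_width: 0.0469
gripper_force: 0.0
```

```bash
python3 mv.py .5998 .3193 .10 8.6
```

```text
t 8.52 pos [0.5243 0.0293 0.1552] phi 76.81 F [ 0.4  0.2 -0.9] w 0.0469 gf 0.0
units before turn [-0.237  9.985  1.848] after turn [9.183 3.933 1.839] turn 13.641 q [ 0.06  0.35 -0.11  1.1   0.    0.29]
```

>>> step_arm([
  [[-0.02, 0.83, 0, 0], [-0.02, 0.83, 0, 0], [-0.02, 0.83, 0, 0], [-0.02, 0.83, 0, 0], [-0.02, 0.83, 0, 0], [-0.02, 0.83, 0, 0], [-0.02, 0.83, 0, 0], [-0.02, 0.83, 0, 0], [-0.02, 0.83, 0, 0], [-0.02, 0.83, 0, 0], [-0.02, 0.83, 0, 0], [-0.02, 0.83, 0, 0]],
])

```text
t: 9.52
eef_pos: [0.5986, 0.3197, 0.1528]
eef_rot: [0.361, 3.121, 0.0]
contact_force: [0.1, 0.5, -0.1]
grip_width: 0.0472
gripper_force: 0.0
```

>>> step_arm([
  [[0, 0, 0.1, 1], [0, 0, 0.2, 1], [0, 0, 0.2, 1], [0, 0, 0.2, 1], [0, 0, 0.2, 1], [0, 0, 0.2, 1], [0, 0, 0.2, 1], [0, 0, 0.2, 1], [0, 0, 0.2, 1], [0, 0, 0.1, 1], [0, 0, 0, 1], [0, 0, 0, 1]],
])

```text
t: 10.52
eef_pos: [0.5983, 0.3183, 0.0981]
eef_rot: [-1.878, -2.518, 0.001]
contact_force: [0.2, 0.4, 0.2]
grip_width: 0.047
gripper_force: 0.0
```

>>> step_arm([
  [[0, 0, 0, 0.82], [0, 0, 0, 0.82], [0, 0, 0, 0], [0, 0, 0, 0]],
])

```text
t: 10.85
eef_pos: [0.5986, 0.3185, 0.0985]
eef_rot: [2.046, 2.384, 0.0]
contact_force: [-1.3, 1.4, 0.1]
grip_width: 0.0468
gripper_force: 0.0
```

```bash
python3 mv.py .5998 .3193 .028 8.6
cat > chk.py <<'E'
from fit import *
im,K,V=grab("top"); np.savez("top1.npz",im=im,K=K,V=V)
f,fv=0,0
st3=lambda p:[box(.5348,.0731,np.radians(-13.3),.14,.025,.005,.019,0,o) for o in(.045,-.045)]+[box(.5348,.0731,np.radians(-13.3),.025,.14,.019,.033,o,0) for o in(.045,-.045)]
one=lambda p:[box(p[0],p[1],p[2],.14,.025,.033,.047)]
save("chk",im,6,(210,140,310,240))
D0=np.load("top0.npz")
E
python3 chk.py
```

```text
t 10.85 pos [0.5986 0.3185 0.0985] phi 8.71 F [-1.3  1.4  0.1] w 0.0468 gf 0.0
units before turn [0.019 0.044 2.352] after turn [0.019 0.045 2.352] turn 0.022 q [0.49 0.69 0.29 1.18 0.   1.91]
```

View pics/chk.png

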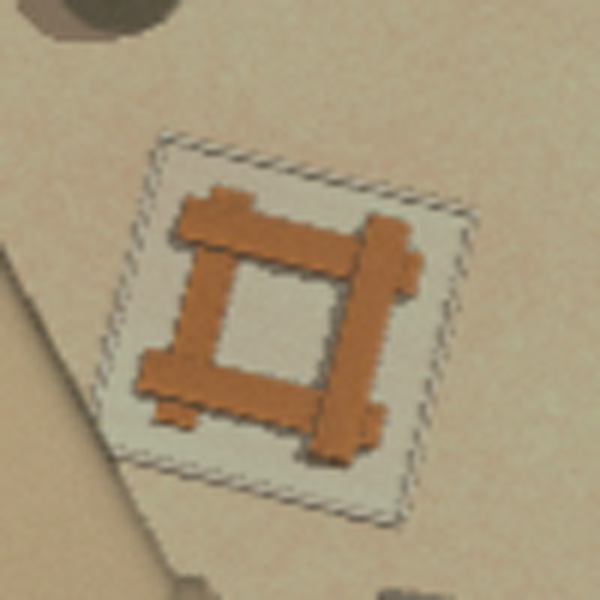

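The first slat lies squarely on top of its layer-1 slat. Now the second one.

>>> step_arm([
  [[0.02, 0.04, 0.4, 0], [0, 0, 0.5, 0], [0, 0, 0.5, 0], [0, 0, 0.4, 0], [0, 0, 0.3, 0], [0, 0, 0.2, 0], [0, 0, 0.04, 0], [0, 0, 0, 0]],
])

```text
t: 11.57
eef_pos: [0.5995, 0.3192, 0.0275]
eef_rot: [-2.048, -2.382, 0.001]
contact_force: [0.8, -0.1, -0.1]
grip_width: 0.0468
gripper_force: 0.0
```

>>> step_arm([
  [[0, 0, 0, 0], [0, 0, 0, 0], [0, 0, 0, 0], [0, 0, 0, 0], [0, 0, 0, 0], [0, 0, 0, 0]],
], claw=1)

```text
t: 12.07
eef_pos: [0.6004, 0.3196, 0.0292]
eef_rot: [2.048, 2.381, 0.003]
contact_force: [0.6, -0.6, 5.4]
grip_width: 0.0238
gripper_force: 30.6
```

>>> step_arm([
  [[0, 0, -0.3, 0], [0, 0, -0.6, 0], [0, 0, -0.7, 0], [0, 0, -0.7, 0], [0, 0, -0.7, 0], [0, 0, 0, 0]],
])

```text
t: 12.57
eef_pos: [0.6019, 0.3205, 0.1235]
eef_rot: [2.047, 2.38, 0.012]
contact_force: [0.7, 0.6, 0.3]
grip_width: 0.0241
gripper_force: 30.0
```

```bash
python3 mv.py .5452 .1169 .12 76.7
python3 - <<'E'
from fit import *
d=np.load("top1.npz");im,K,V=d["im"],d["K"],d["V"]
def mk(p): return stack(list(p[:3])+[0])+[box(p[3],p[4],p[5],.14,.025,.033,.047)]
p0=[.535,.073,-.233,.5244,.0293,-.233]
p,f=fit(mk,p0,[(wood(im),K,V,roi(mk(p0),K,V))],[.004,.004,.04,.004,.004,.04])
c,s=np.cos(p[2]),np.sin(p[2]);d=p[3:5]-p[:2]
print(p.round(4),round(f,1),"in tray:",c*d[0]+s*d[1],-s*d[0]+c*d[1],np.degrees(p[5]-p[2]))
E
```

```text
t 12.57 pos [0.6019 0.3205 0.1235] phi 8.61 F [0.7 0.6 0.3] w 0.0241 gf 30.0
units before turn [-6.426 -2.885  0.078] after turn [ 0.278 -7.038  0.118] turn -13.619 q [0.49 0.67 0.33 1.22 0.   1.91]
[ 0.535   0.0728 -0.2321  0.5235  0.0292 -0.2336] 24.5 in tray: -0.001160086778580623 -0.04508845177070618 -0.08804440692398605
```

>>> step_arm([
  [[-0.3, -0.14, 0, 0], [-0.6, -0.27, 0, 0], [-0.7, -0.31, 0, 0], [-0.7, -0.31, 0, 0], [-0.7, -0.31, 0, 0], [-0.7, -0.31, 0, 0], [-0.7, -0.31, 0, 0], [-0.7, -0.31, 0, 0], [-0.7, -0.31, 0, 0], [-0.4, -0.19, 0, 0], [-0.2, -0.1, 0, 0]],
])

```text
t: 13.48
eef_pos: [0.5421, 0.1148, 0.1174]
eef_rot: [-2.05, -2.379, 0.003]
contact_force: [0.3, 0.1, -0.9]
grip_width: 0.0238
gripper_force: 30.0
```

>>> step_arm([
  [[0, 0, 0, -1], [0, 0, 0, -1], [0, 0, 0, -1], [0, 0, 0, -1], [0, 0, 0, -1], [0, 0, 0, -1], [0, 0, 0, -1], [0, 0, 0, -1], [0, 0, 0, -1], [0, 0, 0, -1], [0, 0, 0, -1], [0, 0, 0, -1]],
])

```text
t: 14.48
eef_pos: [0.5433, 0.1174, 0.1177]
eef_rot: [-0.575, -3.088, -0.001]
contact_force: [0.2, 0.1, -1.2]
grip_width: 0.0244
gripper_force: 30.0
```

>>> step_arm([
  [[0, 0, 0, -0.8], [0, 0, 0, -0.82], [0, 0, 0, 0], [0, 0, 0, 0]],
])

```text
t: 14.82
eef_pos: [0.5433, 0.1171, 0.1177]
eef_rot: [-0.365, -3.12, -0.0]
contact_force: [-0.5, -0.4, -0.7]
grip_width: 0.0241
gripper_force: 30.0
```

```bash
python3 mv.py .5454 .1167 .0625 76.7
```

```text
t 14.82 pos [0.5433 0.1171 0.1177] phi 76.65 F [-0.5 -0.4 -0.7] w 0.0241 gf 30.0
units before turn [-0.073  0.002  1.841] after turn [-0.073  0.002  1.841] turn -0.01 q [ 0.21  0.45 -0.08  1.05  0.    0.45]
```

>>> step_arm([
  [[-0.07, 0, 0.3, 0], [0, 0, 0.4, 0], [0, 0, 0.4, 0], [0, 0, 0.3, 0], [0, 0, 0.2, 0], [0, 0, 0.13, 0], [0, 0, 0.07, 0], [0, 0, 0, 0], [0, 0, 0, 0]],
])

```text
t: 15.57
eef_pos: [0.5456, 0.1161, 0.0643]
eef_rot: [0.364, 3.12, 0.0]
contact_force: [0.5, -0.4, -0.2]
grip_width: 0.0239
gripper_force: 30.0
```

```bash
python3 mv.py .5454 .1167 .0625 76.7
```

```text
t 15.57 pos [0.5456 0.1161 0.0643] phi 76.7 F [ 0.5 -0.4 -0.2] w 0.0239 gf 30.0
units before turn [0.011 0.017 0.061] after turn [0.011 0.017 0.061] turn -0.001 q [ 0.21  0.51 -0.14  0.93  0.    0.44]
```

>>> step_arm([
  [[0.01, 0.01, 0.05, 0], [0, 0, 0, 0]],
])

```text
t: 15.73
eef_pos: [0.5454, 0.1165, 0.0628]
eef_rot: [0.364, 3.12, 0.001]
contact_force: [0.2, -0.4, -0.2]
grip_width: 0.0239
gripper_force: 30.0
```

>>> step_arm([
  [[0, 0, 0.02, 0], [0, 0, 0, 0]],
])

```text
t: 15.9
eef_pos: [0.5453, 0.1165, 0.0622]
eef_rot: [0.364, 3.12, 0.0]
contact_force: [0.6, 0.7, -0.2]
grip_width: 0.0241
gripper_force: 30.1
```

>>> step_arm([
  [[0, 0, 0.02, 0], [0, 0, 0, 0]],
])

```text
t: 16.07
eef_pos: [0.5453, 0.1165, 0.0622]
eef_rot: [0.364, 3.12, 0.001]
contact_force: [-1.1, -0.8, 4.9]
grip_width: 0.0245
gripper_force: 30.5
```

>>> step_arm([
  [[0, 0, 0, 0], [0, 0, 0, 0], [0, 0, 0, 0], [0, 0, 0, 0]],
], claw=-0.1)

```text
t: 16.4
eef_pos: [0.545, 0.1164, 0.0611]
eef_rot: [-0.364, -3.12, 0.0]
contact_force: [-0.6, 1.0, 0.3]
grip_width: 0.047
gripper_force: 0.0
```

>>> step_arm([
  [[0, 0, -0.3, 0], [0, 0, -0.6, 0], [0, 0, -0.8, 0], [0, 0, -0.8, 0], [0, 0, -0.8, 0], [0, 0, -0.3, 0], [0, 0, 0, 0]],
])

```text
t: 16.98
eef_pos: [0.547, 0.1168, 0.1726]
eef_rot: [0.363, 3.114, 0.003]
contact_force: [1.0, 0.0, 0.3]
grip_width: 0.0471
gripper_force: 0.0
```

```bash
python3 mv.py .4799 -.2427 .18 1.5
```

```text
t 16.98 pos [0.547  0.1168 0.1726] phi 76.7 F [1.  0.  0.3] w 0.0471 gf 0.0
units before turn [ -0.582 -12.176  -0.278] after turn [-11.921  -2.549  -0.248] turn 15.041 q [ 0.21  0.4   0.01  1.17 -0.    0.44]
```

>>> step_arm([
  [[0, -1, -0.05, 0], [0, -1, -0.05, 0], [0, -1, -0.05, 0], [0, -1, -0.05, 0], [0, -1, -0.05, 0], [0, -1, -0.05, 0], [0, -1, 0, 0], [0, -1, 0, 0], [0, -1, 0, 0], [0, -1, 0, 0], [0, -1, 0, 0], [0, -1, 0, 0]],
])

```text
t: 17.98
eef_pos: [0.4608, -0.2349, 0.1765]
eef_rot: [-0.363, -3.118, -0.002]
contact_force: [0.0, 0.6, 0.1]
grip_width: 0.0471
gripper_force: 0.0
```

>>> step_arm([
  [[0, 0, 0, 1], [0, 0, 0, 1], [0, 0, 0, 1], [0, 0, 0, 1], [0, 0, 0, 1], [0, 0, 0, 1], [0, 0, 0, 1], [0, 0, 0, 1], [0, 0, 0, 1], [0, 0, 0, 1], [0, 0, 0, 1], [0, 0, 0, 1]],
])

```text
t: 18.98
eef_pos: [0.4614, -0.2335, 0.1764]
eef_rot: [-1.879, -2.514, 0.001]
contact_force: [0.9, 0.4, 0.3]
grip_width: 0.0466
gripper_force: 0.0
```

>>> step_arm([
  [[0, 0, 0, 1], [0, 0, 0, 1], [0, 0, 0, 1], [0, 0, 0, 0], [0, 0, 0, 0]],
])

```text
t: 19.4
eef_pos: [0.4616, -0.2336, 0.1769]
eef_rot: [-2.184, -2.255, 0.001]
contact_force: [-0.7, 0.2, 1.0]
grip_width: 0.0468
gripper_force: 0.0
```

```bash
python3 mv.py .4799 -.2427 .18 1.5
python3 - <<'E'
from fit import *
im,K,V=grab("top"); im2,K2,V2=grab("scene"); np.savez("top2.npz",im=im,K=K,V=V); np.savez("scene2.npz",im=im2,K=K2,V=V2)
def mk(p): return stack(list(p[:3])+[0])+[box(p[3],p[4],p[5],.14,.025,.033,.047),box(p[6],p[7],p[8],.14,.025,.033,.047)]
p0=[.535,.0728,-.232,.5235,.0292,-.2336,.5454,.1167,-.233]
p,f=fit(mk,p0,[(wood(im),K,V,roi(mk(p0),K,V))],[.004,.004,.04]*3)
c,s=np.cos(p[2]),np.sin(p[2])
print(p.round(4),round(f,1))
for i in(3,6):
    d=p[i:i+2]-p[:2]; print("in tray:",c*d[0]+s*d[1],-s*d[0]+c*d[1],np.degrees(p[i+2]-p[2]))
save("c2",np.vstack([np.hstack([cv2.resize(x[0][x[2]:x[2]+75,x[1]:x[1]+100],(400,300),interpolation=cv2.INTER_CUBIC) for x in r]) for r in [((im,205,155),(im2,195,170)),((im,315,165),(im2,85,180))]]))
E
```

```text
t 19.4 pos [ 0.4616 -0.2336  0.1769] phi 1.83 F [-0.7  0.2  1. ] w 0.0468 gf 0.0
units before turn [-0.323  0.6   -0.104] after turn [-0.32   0.602 -0.102] turn 0.067 q [-0.47  0.32 -0.09  1.16 -0.    1.07]
[ 0.5352  0.0729 -0.232   0.5237  0.0291 -0.2364  0.5444  0.1161 -0.2287] 22.4
in tray: -0.0011108345458804222 -0.045326551468784636 -0.24881240179364522
in tray: -0.0009500924045030001 0.04408691438146625 0.19051673788214774
```

View pics/c2.png

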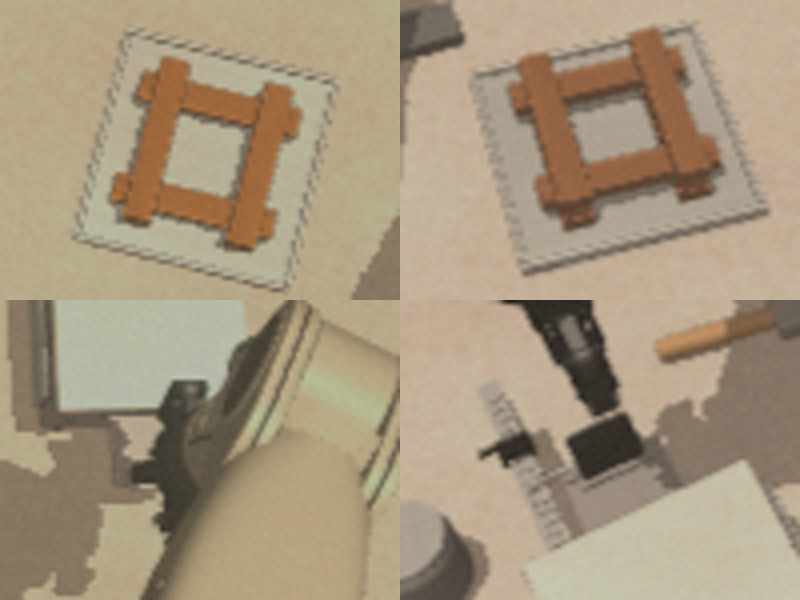

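The stack is complete: both layer-3 slats are within about 1 mm and 0.3° of target, and the layers below have not moved. Next I measure the air box yaw, the marker and the handle from the unobstructed first pictures.

Run:
```python
from fit import *
T=np.load("top0.npz");S=np.load("scene0.npz");S2=np.load("scene2.npz");D=[(d["im"],d["K"],d["V"]) for d in(T,S,S2)]
im,K,V=D[0]; g=cv2.GaussianBlur(cv2.resize(im,None,fx=4,fy=4,interpolation=cv2.INTER_CUBIC),(0,0),2).astype(float).mean(2)
def edge(ax,rng,lo,hi,z):  # ax=0: horizontal-ish edge, scan rows
    P=[]
    for u in np.arange(*rng,1.):
        i=int((u+.5)*4); a,b=int((lo+.5)*4),int((hi+.5)*4)
        l=g[a:b,i] if ax==0 else g[i,a:b]; k=np.abs(np.diff(l)).argmax(); v=(a+k+1)/4-.5
        P.append((u,v) if ax==0 else (v,u))
    v=cv2.fitLine(np.float32(P),cv2.DIST_HUBER,0,.01,.01).ravel(); n=np.array([-v[1],v[0]])
    r=np.std((np.array(P)-v[2:])@n); A=onz(v[2:],K,V,z)[:2];B=onz(v[2:]+10*v[:2],K,V,z)[:2];d=B-A
    return A.round(4),round(np.degrees(np.arctan2(d[1],d[0])),2),round(r,2)
print("front",edge(0,(332,370),188,197,.1)); print("back",edge(0,(336,366),147,156,.1)); print("right",edge(1,(155,188),371,381,.1))
print("railL",edge(1,(200,220),364,370,.076)); print("railR",edge(1,(200,220),370,377,.076)); print("railR2",edge(1,(200,243),370,377,.076))
np.set_printoptions(linewidth=200)
print(im[218:232,364:384].max(2)); print(S["im"][210:228,100:124].max(2))
for yaw in(.0,.0166,.035):
    hand=lambda q:[box(q[0],q[1],yaw,.014,.044,.086,.128)]
    mark=lambda q:[box(q[0],q[1],yaw,.014,.024,.068,.086),box(q[0],q[1],yaw,.003,.024,.086,.09)]
    for nm,m,c in(("hand",hand,onz((355,207),K,V,.11)),("mark",mark,onz((371.5,225),K,V,.08))):
        for j,vs in enumerate((D[:2],D[:1],D[1:2],D[2:])):
            q,f=fit(m,c[:2],[(black(i),k,v,roi(m(c),k,v,2)) for i,k,v in vs],[.005,.005]); print(nm,j,yaw,q.round(4),"airbox x",round(q[0]*np.cos(yaw)+q[1]*np.sin(yaw),4),round(f,1))
```

```text
front (array([ 0.5331, -0.2337]), np.float64(-87.82), np.float64(0.53))
back (array([ 0.6703, -0.2275]), np.float64(-89.42), np.float64(0.12))
right (array([ 0.6012, -0.3169]), np.float64(-177.73), np.float64(0.34))
railL (array([ 0.4828, -0.2883]), np.float64(-171.69), np.float64(0.95))
railR (array([ 0.4777, -0.3061]), np.float64(-178.77), np.float64(1.01))
railR2 (array([ 0.4293, -0.3054]), np.float64(179.32), np.float64(1.54))
[[176 177 167 136 147 142 138 144 179 176 175 179 174 178 176 167 131 130 123  90]
 [174 178 164 137 160 173 173 174 175 177 175 174 176 175 179 167 130 133 122  93]
 [177 176 166 130 145 177 176 177 176 177 174 175 175 177 177 167 132 133 123  83]
 [174 177 171 146 131 151 153 143 162 175 176 177 176 174 179 166 132 132 120  81]
 [176 175 171 141 125 139 143 142 142 145 151 178 176 177 178 162 130 129 115  76]
 [175 176 156  79  78  85  84  83  83  88 105 152 178 177 177 162 128 130 122  99]
 [177 177 156  66  70  75  72  75  74  74  75  85  88  89 112 147 132 131 129 101]
 [176 177 159  64  69  80  76  73  71  69  71  97 135 148 172 175 166 133 135 115]
 
[... 2811 characters left out ...]
 ] airbox x 0.4774 29.0
hand 3 0.0166 [ 0.4813 -0.2426] airbox x 0.4772 49.0
mark 0 0.0166 [ 0.4279 -0.3003] airbox x 0.4229 23.7
mark 1 0.0166 [ 0.4286 -0.301 ] airbox x 0.4235 5.8
mark 2 0.0166 [ 0.426  -0.2997] airbox x 0.421 15.3
mark 3 0.0166 [ 0.4262 -0.2998] airbox x 0.4211 16.5
hand 0 0.035 [ 0.4807 -0.2429] airbox x 0.4719 39.5
hand 1 0.035 [ 0.4796 -0.2422] airbox x 0.4708 9.6
hand 2 0.035 [ 0.4811 -0.2431] airbox x 0.4723 28.6
hand 3 0.035 [ 0.4812 -0.2428] airbox x 0.4724 48.8
mark 0 0.035 [ 0.4281 -0.3002] airbox x 0.4174 23.4
mark 1 0.035 [ 0.4286 -0.301 ] airbox x 0.4178 5.8
mark 2 0.035 [ 0.4261 -0.3   ] airbox x 0.4154 15.3
mark 3 0.035 [ 0.4261 -0.2997] airbox x 0.4154 16.3
```

>>> step_arm([
  [[-0.16, 0.3, 0, 0.05], [-0.16, 0.3, 0, 0.05], [0, 0, 0.3, 0], [0, 0, 0.5, 0], [0, 0, 0.5, 0], [0, 0, 0.4, 0], [0, 0, 0.2, 0], [0, 0, 0.05, 0], [0, 0, 0, 0], [0, 0, 0, 0]],
])

```text
t: 20.33
eef_pos: [0.4807, -0.2431, 0.1202]
eef_rot: [2.197, 2.245, 0.0]
contact_force: [0.0, 0.3, -0.0]
grip_width: 0.047
gripper_force: 0.0
```

```bash
python3 mv.py .4799 -.2427 .117 1.4
```

```text
t 20.33 pos [ 0.4807 -0.2431  0.1202] phi 1.22 F [ 0.   0.3 -0. ] w 0.047 gf 0.0
units before turn [ 0.015 -0.028  0.108] after turn [ 0.015 -0.028  0.108] turn -0.036 q [-0.47  0.41 -0.12  1.04  0.    1.08]
```

>>> step_arm([
  [[0, -0.02, 0.08, 0], [0, 0, 0, 0], [0, 0, 0, 0], [0, 0, 0, 0], [0, 0, 0, 0], [0, 0, 0, 0], [0, 0, 0, 0], [0, 0, 0, 0]],
], claw=1, grip_force=60)

```text
t: 21.0
eef_pos: [0.4798, -0.2432, 0.1179]
eef_rot: [2.197, 2.245, -0.0]
contact_force: [-2.8, -0.4, 4.6]
grip_width: 0.0131
gripper_force: 59.4
```

```bash
python3 mv.py .4799 -.2427 .117 1.4
```

```text
t 21.0 pos [ 0.4798 -0.2432  0.1179] phi 1.23 F [-2.8 -0.4  4.6] w 0.0131 gf 59.4
units before turn [0.015 0.003 0.031] after turn [0.015 0.003 0.031] turn -0.035 q [-0.47  0.41 -0.13  1.03 -0.    1.08]
```

>>> step_arm([
  [[0, -0.1, -0.02, 0], [0, -0.2, 0, 0], [0, -0.25, 0, 0], [0, -0.25, 0, 0], [0, -0.25, 0, 0], [0, -0.25, 0, 0], [0, -0.2, 0, 0], [0, -0.15, 0, 0], [0, -0.1, 0, 0], [0, 0, 0, 0], [0, 0, 0, 0], [0, 0, 0, 0]],
])

```text
t: 22.0
eef_pos: [0.4293, -0.2449, 0.118]
eef_rot: [2.195, 2.242, 0.003]
contact_force: [6.2, -2.7, -5.0]
grip_width: 0.0133
gripper_force: 58.8
```

```bash
python3 mv.py .4274 -.2445 .117 1.4
python3 - <<'E'
from h import *
im,K,V=grab("top"); im2,K2,V2=grab("scene"); np.savez("top3.npz",im=im,K=K,V=V); np.savez("scene3.npz",im=im2,K=K2,V=V2)
save("c3",np.hstack([cv2.resize(a,(400,600),interpolation=cv2.INTER_CUBIC) for a in(im[190:250,350:390],im2[185:260,90:140])]))
E
```

```text
t 22.0 pos [ 0.4293 -0.2449  0.118 ] phi 1.23 F [ 6.2 -2.7 -5. ] w 0.0133 gf 58.8
units before turn [ 0.015 -0.065  0.033] after turn [ 0.015 -0.065  0.033] turn -0.034 q [-0.52  0.33 -0.25  0.98  0.    1.03]
```

View pics/c3.png

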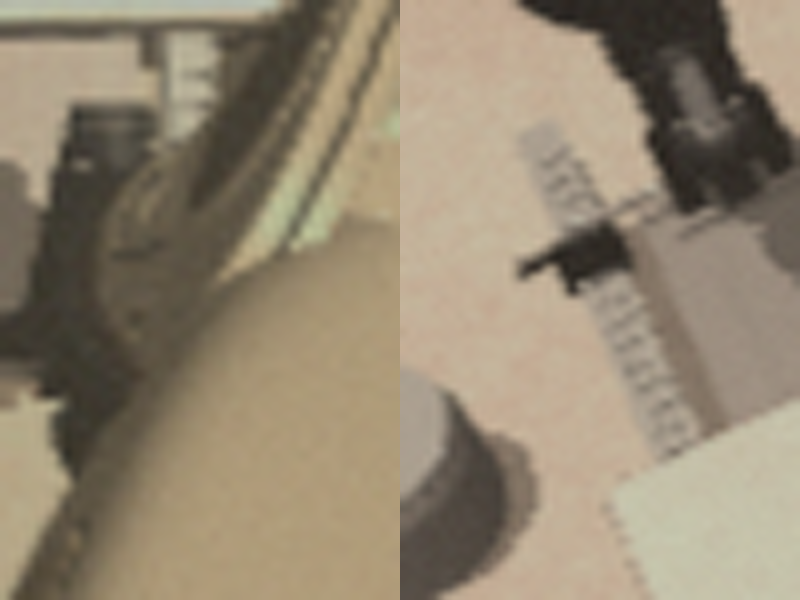

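Run:
```python
from fit import *
L=lambda n:(lambda d:(d["im"],d["K"],d["V"]))(np.load(n+".npz"))
T,S0,S2,S3=map(L,("top0","scene0","scene2","scene3"))
print("cams",[(-v[:3,:3].T@v[:3,3]).round(3) for v in(T[2],S0[2])])
yaw=.024; ax=lambda q:q[0]*np.cos(yaw)+q[1]*np.sin(yaw)
def mk(q): # x,y,dz-tail, tail length, body top, tail x offset
    zt=q[2]; return [box(q[0],q[1],yaw,.014,.024,.068,.086),box(q[0],q[1],yaw,.003,.024,.086,.09),box(q[0],q[1],yaw,.003,q[3],zt-.0015,zt+.0015,q[4],-.012-q[3]/2)]
for nm,vs in(("both",[T,S0,S3]),("top",[T]),("scene",[S0]),("scene3",[S3])):
    p0=[.428,-.3,.085,.012,0.]
    q,f=fit(mk,p0,[(black(i),k,v,tuple(np.array(roi(mk(p0),k,v,2)))) for i,k,v in vs],[.004,.004,.005,.005,.004]); print(nm,q.round(4),"ax",round(ax(q),4),round(f,1))
# pin in scene: expected curve sampled across, profile perpendicular
def pin(S,ref,hx,hy):
    im,K,V=S; d=im.astype(float).mean(2)-ref[0].astype(float).mean(2); out=[]
    c,s=np.cos(yaw),np.sin(yaw)
    for off in np.arange(-.05,-.026,.003):
        row=[]
        for dx in np.arange(-.012,.0121,.001):
            x=hx+c*dx-s*off; y=hy+s*dx+c*off; u=proj((x,y,.102),K,V)
            row.append(cv2.getRectSubPix(d.astype(np.float32),(1,1),(float(u[0]),float(u[1])))[0,0])
        out.append(row)
    return np.array(out)
np.set_printoptions(linewidth=200,precision=0,suppress=True)
print("open(S3), dx -12..12 about .4293,-.2449"); print(pin(S3,S2,.4293,-.2449))
print("shut(S2) about .4799,-.2432"); print(pin(S2,S3,.4799,-.2432))
```

```text
cams [array([0.277, 0.11 , 1.652]), array([ 1.137, -0.227,  0.964])]
both [ 0.4275 -0.2999  0.0893  0.0089  0.0014] ax 0.4202 34.3
top [ 4.284e-01 -3.010e-01  9.040e-02  5.400e-03  3.000e-04] ax 0.4211 5.4
scene [ 0.4262 -0.2995  0.0875  0.01    0.0014] ax 0.4189 12.4
scene3 [ 0.4258 -0.2994  0.088   0.01    0.0023] ax 0.4185 12.1
open(S3), dx -12..12 about .4293,-.2449
[[  0.   0.  -0.  -1.  -2.  -4.  -6.  -8.  -8.  -2.   1.   3.   0.  -4.  -7.  -9.  -9.  -8.  -5.  -2.  -0.  -1.  -2.  -4.  -4.]
 [ -1.  -1.  -1.  -1.  -1.  -1.  -0.   1.   3.   6.   6.  -2. -12. -22. -23. -19. -16. -14. -11.  -7.  -3.   1.   1.  -1.  -2.]
 [ -2.  -1.  -1.   0.   1.  -0.  -2.  -4.  -3.  -0.   3.   7.   2.  -5.  -9. -12. -10.  -8.  -5.  -1.   1.   1.   1.   1.  -1.]
 [ -3.  -2.  -1.  -1.  -0.  -0.  -2.  -5.  -7. -10. -14. -19. -26. -32. -29. -24. -18. -11.  -8.  -5.  -1.   2.   0.  -1.  -1.]
 [ -1.  -1.  -1.  -1.  -2.  -3.  -4.  -7. -13. -19. -27. -34. -39. -41. -41. -38. -30. -21. -14.  -7.  -5.  -3.  -2.  -1.  -1.]
 [ -1.  -1.  -0.   0.   1.   0.  -4.  -8. -12. -17. -28. -38. -49. -55. -49. -42. -34. 
[... 906 characters left out ...]
-1.  -4.  -6.  -7.  -5.  -2.   0.   2.   1.   1.   0.   0.]
 [ -0.  -1.  -1.  -3.  -2.  -2.  -1.   2.   9.  15.  22.  20.  10.   2.  -5.  -5.  -4.  -3.  -1.   0.   1.   2.   2.   1.   1.]
 [ -9.  -8.  -9. -11. -12. -12.  -7.  -1.   6.  10.   8.   4.  -2.  -6.  -8. -10. -10.  -9.  -7.  -6.  -6.  -7.  -6.  -4.  -3.]
 [-22. -23. -22. -22. -21. -20. -19. -15.  -6.   3.  12.   7.  -3. -12. -20. -18. -14. -10.  -8. -12. -18. -25. -27. -22. -17.]
 [ 12.  12.   8.   4.   1.   1.   4.   6.   8.   9.   6.   2.  -3.  -7.  -9. -11. -10.  -6.  -3.  -4.  -9. -19. -28. -36. -32.]
 [ 34.  33.  32.  31.  27.  25.  23.  23.  24.  22.  19.  10.   2.  -4.  -8.  -9.  -9. -10. -14. -18. -21. -24. -26. -26. -24.]]
```

Run:
```python
from fit import *
L=lambda n:(lambda d:(d["im"],d["K"],d["V"]))(np.load(n+".npz"))
T,S0,S3=map(L,("top0","scene0","scene3"))
yaw=.024; ax=lambda q:q[0]*np.cos(yaw)+q[1]*np.sin(yaw)
bl=lambda im:np.clip((118-im.max(2).astype(float))/60,0,1)
hand=lambda q:[box(q[0],q[1],yaw,.014,.044,.086,.128)]
for zb in(.082,.087):
  def mk(q): return [box(q[0],q[1],yaw,.014,.024,.068,zb),box(q[0],q[1],yaw,.003,.024,zb,.09),box(q[0],q[1],yaw,.003,q[2],.087,.09,0,-.012-q[2]/2)]
  for nm,vs in(("both",[T,S0,S3]),("top",[T]),("scene",[S0]),("scene3",[S3])):
    p0=[.428,-.3,.01]
    q,f=fit(mk,p0,[(bl(i),k,v,roi(mk(p0),k,v,2)) for i,k,v in vs],[.004,.004,.005]); print(zb,nm,q.round(4),"ax",round(ax(q),4),round(f,1))
for nm,vs in(("top",[T]),("scene",[S0])):
    q,f=fit(hand,[.48,-.243],[(bl(i),k,v,roi(hand([.48,-.243]),k,v,3)) for i,k,v in vs],[.004,.004]); print("hand",nm,q.round(4),"ax",round(ax(q),4),round(f,1))
print("TCP ax shut",ax([.4798,-.2432]),"now",ax(env.get_state()["eef_pos"]),env.get_state()["t"])
```

```text
0.082 both [ 0.4267 -0.2997  0.0032] ax 0.4194 38.0
0.082 top [ 0.4289 -0.3016  0.0049] ax 0.4215 5.6
0.082 scene [ 0.4267 -0.2997  0.0085] ax 0.4194 13.5
0.082 scene3 [ 0.4261 -0.2999  0.0053] ax 0.4188 13.8
0.087 both [ 0.4283 -0.3001  0.0085] ax 0.421 46.1
0.087 top [ 0.4284 -0.3011  0.0053] ax 0.421 7.2
0.087 scene [ 0.4284 -0.2995  0.0095] ax 0.4211 18.7
0.087 scene3 [ 0.4281 -0.2997  0.0085] ax 0.4208 18.7
hand top [ 0.4795 -0.2419] ax 0.4736 12.4
hand scene [ 0.4799 -0.243 ] ax 0.4739 33.6
TCP ax shut 0.47382558454929047 now 0.4234334901169069 22.1
```

>>> step_arm([
  [[0, -0.04, 0, 0], [0, -0.04, 0, 0], [0, 0, 0, 0], [0, 0, 0, 0], [0, 0, 0, 0], [0, 0, 0, 0]],
])

```text
t: 22.6
eef_pos: [0.4272, -0.245, 0.118]
eef_rot: [2.194, 2.242, 0.003]
contact_force: [7.4, -2.6, -5.1]
grip_width: 0.0131
gripper_force: 58.8
```

Run:
```python
from h import *
for i in range(4):
    s=env.get_state(); yaw=.024; p=s["eef_pos"]; print(p.round(4),"ax",round(p[0]*np.cos(yaw)+p[1]*np.sin(yaw),4),s["gripper_force"],s["contact_force"].round(1))
    im,K,V=grab("scene")
o=[im]; j=im.copy(); c,sn=np.cos(yaw),np.sin(yaw)
a=cv2.resize(im[195:235,95:148],(795,600),interpolation=cv2.INTER_CUBIC)
for z,col in((.102,(0,255,0)),(.09,(255,0,0))):
    q=[(proj((p[0]-sn*o,p[1]+c*o,z),K,V)-[95,195]+.5)*15-.5 for o in(-.066,-.026)]
    cv2.line(a,*[tuple(int(v) for v in k) for k in q],col,1)
save("c4",a)
```

```text
[ 0.4272 -0.245   0.118 ] ax 0.4212 58.758015632629395 [ 7.4 -2.6 -5.1]
[ 0.4272 -0.245   0.118 ] ax 0.4212 58.75819444656372 [ 7.4 -2.8 -4.7]
[ 0.4272 -0.245   0.118 ] ax 0.4212 58.75895082950592 [ 7.3 -1.3 -5.4]
[ 0.4272 -0.245   0.118 ] ax 0.4212 58.75903844833374 [ 7.6 -2.7 -5.4]
```

View pics/c4.png

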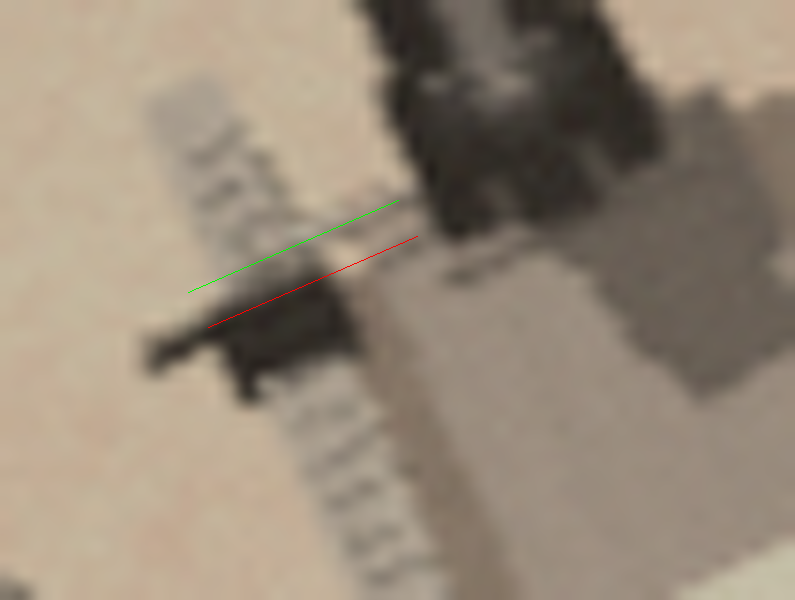

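The crop shows the pointer's predicted line just above the pin, which crosses at about (345,230). The ridge line runs along the clip's ridge and tail, from (150,355) to (320,280). Both are offset by the same small calibration bias, so they are level. The grip is holding, so I hand in.

```bash
python3 -c "
from workcell import env
print(env.close_job())"
```

```text
the job is handed in; nothing more can be done
None
```

I laid both loose slats as the third layer, within about 1 mm and 0.3° of square with the stack below unmoved; I then pulled the damper out about 52.6 mm, pointer level with the marker ridge to within roughly 1–2 mm by my image measurements, and handed in at about 23 s still gripping the handle.

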